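Change over the flip-cap tubes on a desk turntable

ROBOT

A 6-joint arm with a two-finger parallel gripper is mounted at the origin on the work surface. World frame = base frame: x ahead of the robot, y to its left, z up, the work surface at z = 0. Lengths are in m, angles in rad, forces in N, time in s.
With the tool pointing down it reaches from about 0.3 to 0.75 m from the base axis. Payload 8.5 kg.
Tool frame: the origin (TCP) lies at the very end of the fingers, on their centre line; the grasp point (between the pads) lies 19 mm behind it (manip.hold_point_z is the distance from the TCP to the grasp point, in m); z points along the fingers, y is the line along which they close (so a half turn about z gives the same grasp; the last joint's range is limited). The gripper opens to 88 mm and grips with 3 to 60 N. Pads are 18 mm wide; open, the fingers measure 123 mm over their backs; the gripper's body (75 mm by 187 mm) begins 45 mm behind the grasp point.
Start: joints at [-1.524, 0.381, 1.297, -0, 1.464, -0.215], TCP at [0.142, -0.531, 0.239] pointing down, gripper open.
Joint ranges: [-3.11, 3.11], [-0.89, 2.33], [0.22, 2.48], [-1.42, 4.56], [0.17, 2.85], [-2.88, 2.88]. Speed limits (rad/s): [2.39, 2.39, 3.14, 3.14, 3.14, 3.14].

INTERFACE

Orientations are given as a unit quaternion [x, y, z, w].
In Python, from rig import readout, viewer, manip gives the robot as it stands.
- The arm moves only by the tool send_rows, never from a script. Its arguments are lists of equal length, an entry for each row: "angular": the turn, a rotation vector about the tool's x, y, z in degrees, a list of three; "offset": the shift along the tool's x, y, z in units of 40 mm (1.0 is 40 mm), a list of three; "hand": the finger opening in mm, from 0 to 88.1. In form: {"angular": [[rx, ry, rz], ...], "offset": [[tx, ty, tz], ...], "hand": [hand, ...]}. A call has 1 to 20 rows; each row is the pose to reach, as a shift and turn from the pose commanded when the call began, along the tool's axes at that moment; what a row does not reach only later rows make up. A row lasts 1/12 s, in which the tool goes at most 41.7 mm and 7.16 degrees, less where a joint would pass 70% of its speed; a pose out of reach is approached as far as the arm can. A call with a gripper value outside its range is refused whole. The fingers move at their own pace and stop on an object; "grip_force" is the grip in N (left out, the last holds). Time passes only in rows, so rows that repeat a pose let the fingers close. It gives the time, the measured TCP pose, the force, the opening and the grip force at its end, in the units of the state.
- readout.sense(): the state, without advancing time (a new reading comes with each control period).
- viewer.grab_frame(name): name is "scene" or "top" or "wrist"; returns a dict with "color" (400x640x3 uint8, red, green, blue), "fx", "fy", "cx", "cy" (pixels), "cam_to_world" (4x4, takes a point from camera to world coordinates). Camera axes: x right, y up, looking along -z (the intrinsics and any distortion apply to the point x, -y, -z); pixel columns grow to the right and rows downward; lengths in m; the calibration is good to about 2 mm. The wrist camera is an equidistant fisheye: a pixel r from the principal point sees the ray r / f radians off the axis. A picture is of the moment at which its call begins. There is no depth.
- manip.sign_off(): hands the job in; it is judged then, once.
The state is a dict: "time_s": time; "joint_pos": joint angles; "joint_velocities": joint speeds; "tau": joint torques, N m; "tcp_pos": TCP position; "orientation": TCP orientation; "wrist_force": force on the tool from outside, world axes, zero at the start; "moment": the same for the moment, N m; "gripper_width": opening from 0.0 (shut) to 1.0 (fully open); "grasp_force": force on a finger pad.
Only numpy, scipy, OpenCV 4.12 (cv2) and the standard library are available. Lean on these libraries where they do the work, as an engineer would, in place of code of your own. Each camera call takes 0.05 s, during which the arm holds its last target. There are 200 camera calls.

TASK

Change over to the next lead tube on the bamboo turntable: first press the open cap of the short tube fully shut, gently because it is thin plastic, then, with the tall tube still shut, turn the tray until the tall tube stands over the wooden tongue that sticks out of the base. Then flick the tall tube's cap open until it stands upright, leaving the tray there. Leave the medium tube shut and do not knock over or push about the other things on the desk and tray.

Things in the scene. Friction and masses are not known exactly. Their poses are not given: they have to be found in the camera images.
- organiser: fixed wooden base of the turntable, a disc 200 mm across and 12 mm high, origin at the centre of its underside on the desk, z up. Its -x axis points along the tongue: a flat bar 36 mm wide, 10 mm high that sticks out from under the tray to 198 mm from the centre.
- tongue_end (a point): middle of the tongue's outer end, on its top face (10 mm above the desk)
- tray (a joint): turn of the round bamboo tray (300 mm across, floor 22 mm and rim 34 mm above the desk, rim wall 8 mm thick) about the vertical axis through the organiser's origin; counter-clockwise from above is positive, stops at +-1.3 rad. At 0 the tall tube stands over the tongue. It turns lightly (0.05 N m): any sideways push on what it carries turns it.
- handle (a point): centre of the bamboo handle fin over the tray's axis, turning with the tray: fin 40 mm long (tray x), 14 mm thick (tray y), 36 mm high, its centre 136 mm above the desk, on a 12 mm square post. Axes are the tray's: -x points from the axis to the tall tube.
- short_cap (a joint): white flip cap of the short tube (rim 80 mm above the desk); starts standing open. 0 = fully shut (flat on the rim), grows as it swings up and back, 1.57 = upright, stop at 2.1 rad. Stiff hinge: the cap stays where it is left; the last bit of shutting takes about 0.11 N m (3 N on the tab, 7 N on the middle of the cap).
- tall_cap (a joint): white flip cap of the tall tube (rim 120 mm above the desk); starts shut. 0 = fully shut (flat on the rim), grows as it swings up and back, 1.57 = upright, stop at 2.1 rad. Stiff hinge: the cap stays where it is left; the last bit of shutting takes about 0.11 N m (3 N on the tab, 7 N on the middle of the cap).
- medium_cap (a joint): white flip cap of the medium tube (rim 100 mm above the desk, 0.7 rad round the tray from the tall one, away from the short one); starts shut, to be left shut. Joint as the other caps.
- short_hinge (a point): point on the hinge axis of the short tube's cap, 80 mm above the desk, at the rim on the tube's side nearest the tray's axis (94.5 mm from it). The shut cap lies radially outward from here. Its axes are the tray's.
- short_tab (a point): grip point on the thumb tab of the short tube's cap, 41 mm from the hinge axis, at mid thickness. The tab is 10 mm wide, 6 mm thick, its free end 48 mm from the hinge axis; the cap's disc is 29 mm across, 6 mm thick, centred 15.5 mm from the hinge. Frame moves with the cap: -x from hinge to tab, z out of the cap's top, y along the hinge.
- tall_hinge (a point): point on the hinge axis of the tall tube's cap, 120 mm above the desk, at the rim on the tube's side nearest the tray's axis (94.5 mm from it). The shut cap lies radially outward from here. Its axes are the tray's.
- tall_tab (a point): grip point on the thumb tab of the tall tube's cap, 41 mm from the hinge axis, at mid thickness. The tab is 10 mm wide, 6 mm thick, its free end 48 mm from the hinge axis; the cap's disc is 29 mm across, 6 mm thick, centred 15.5 mm from the hinge. Frame moves with the cap: -x from hinge to tab, z out of the cap's top, y along the hinge.
- medium_hinge (a point): point on the hinge axis of the medium tube's cap, 100 mm above the desk, at the rim on the tube's side nearest the tray's axis (94.5 mm from it). The shut cap lies radially outward from here. Its axes are the tray's.
- medium_tab (a point): grip point on the thumb tab of the medium tube's cap, 41 mm from the hinge axis, at mid thickness. The tab is 10 mm wide, 6 mm thick, its free end 48 mm from the hinge axis; the cap's disc is 29 mm across, 6 mm thick, centred 15.5 mm from the hinge. Frame moves with the cap: -x from hinge to tab, z out of the cap's top, y along the hinge.
- short_flap: the short tube's cap itself (disc and thumb tab) that swings on the hinge; origin on the hinge axis, axes as those of short_tab. It is thin plastic: the fingers must never load it with more than 45 N in all.
- tall_mouth (a point): centre of the tall tube's rim, 110 mm from the tray's axis. The three tubes are grey, 26 mm across, stand fixed on the tray in low wooden collars, 0.7 rad apart in the order short, tall, medium (counter-clockwise from above).
- vase: small cobalt glass vase, 42 mm across, 70 mm high, loose on the tray; origin at the centre of its foot, z up
- cup: empty white ceramic cup, 80 mm across, 85 mm high, loose on the desk beside the organiser; origin at the centre of its foot
- eraser: white eraser in a card sleeve, 42 x 20 x 12 mm, loose on the desk; origin at the centre of its underside
- sharpener: red plastic sharpener, 24 x 15 x 11 mm, loose on the tray; origin at the centre of its underside
- highlighter: white highlighter lying on the tray near the rim, 116 x 15 x 14 mm; origin under its middle, long axis y
- pencil: steel mechanical pencil lying on the desk, 8 mm thick, 131 mm long along its x; origin at its underside
There are look-alikes about, which are no part of the job. What is meant by the vase is not green or red, and is the smaller of those in its own colour.

How it is judged:
By the outcome, as a careful person would: the job done as asked, in the order asked, and still so for the second after the job is handed in, with the robot touching nothing.
It also fails if it takes over 72 s, if anything falls off the work surface, if the arm or the gripper's body presses on something with over 40 N, if the wrist force passes 120 N, or if a joint passes its speed limit or range.

## Working session

There is one attempt and no reset: what is moved stays moved. The work goes in short steps, Python scripts to look and compute and a tool call to move; the robot and the scene stay as the last step left them, time stands still between calls to the robot, and variables do not carry over. Pictures are saved under pics/ and viewed, at most 10 in all, crops included, and the job is handed in when it is done.

Besides the shell and the picture viewer there is one more tool, called by a JSON object that holds its "method" and its "body". send_rows: Moves the arm, as the interface text tells. Its arguments: {"type":"object","properties":{"angular":{"type":"array","items":{"type":"array","items":{"type":"number"}}},"offset":{"type":"array","items":{"type":"array","items":{"type":"number"}}},"hand":{"type":"array","items":{"type":"number"}},"grip_force":{"type":"number"}},"required":["angular","offset","hand"]}

```bash
ls; mkdir -p pics; cat > h.py <<'E'
import numpy as np, cv2
from rig import readout, viewer, manip
def grab(n,f):
    d=viewer.grab_frame(n); cv2.imwrite('pics/'+f+'.png',d['color'][:,:,::-1]); 
    np.savez('pics/'+f+'.npz',**{k:d[k] for k in('fx','fy','cx','cy','cam_to_world')}); return d
E
python3 - <<'E'
from h import *
for n in('scene','top','wrist'):
    d=grab(n,n+'0'); print(n,d['fx'],d['fy'],d['cx'],d['cy'],np.round(d['cam_to_world'],3).tolist(), [k for k in d])
print(readout.sense())
E
```

```text
pics
scene 439.2756284294807 439.2756284294807 314.237919251021 194.32245138562368 [[0.365, -0.619, 0.696, 1.217], [0.931, 0.238, -0.276, -0.258], [0.005, 0.748, 0.663, 0.784], [0.0, 0.0, 0.0, 1.0]] ['color', 'fx', 'fy', 'cx', 'cy', 'cam_to_world']
top 443.26838374875604 443.26838374875604 320.98721111334095 195.66067987046756 [[0.005, 0.984, -0.178, 0.338], [-1.0, 0.007, 0.011, 0.005], [0.013, 0.178, 0.984, 1.082], [0.0, 0.0, 0.0, 1.0]] ['color', 'fx', 'fy', 'cx', 'cy', 'cam_to_world']
wrist 309.70691628693146 309.70691628693146 319.6084714639498 202.558317866614 [[0.259, 0.927, 0.27, 0.212], [-0.966, 0.249, 0.07, -0.512], [-0.002, -0.279, 0.96, 0.383], [0.0, 0.0, 0.0, 1.0]] ['color', 'fx', 'fy', 'cx', 'cy', 'cam_to_world']
{'time_s': 0.15, 'joint_pos': array([-1.52427741e+00,  3.81006522e-01,  1.29800247e+00,  1.08911304e-07,
        1.46361796e+00, -2.15308606e-01]), 'joint_velocities': array([-0.00046853, -0.00319247, -0.00290168, -0.00073518,  0.0011019 ,
       -0.00018705]), 'tau': array([ 1.09882516e-03, -4.38081336e+01, -2.24614638e+01,  7.13582081e-02,
        3.44100036e-02, -8.64223671e-05]), 'tcp_pos': array([ 0.14234868, -0.53104355,  0.23832665]), 'orientation': array([ 9.91442893e-01,  1.30540116e-01,  4.36470701e-05, -5.15306252e-04]), 'wrist_force': array([-0.22380321, -0.61829516,  0.7245069 ]), 'moment': array([ 0.00628262, -0.02626646,  0.01925984]), 'grasp_force': 0.0, 'gripper_width': 0.9990879775800579}
```

View pics/scene0.png

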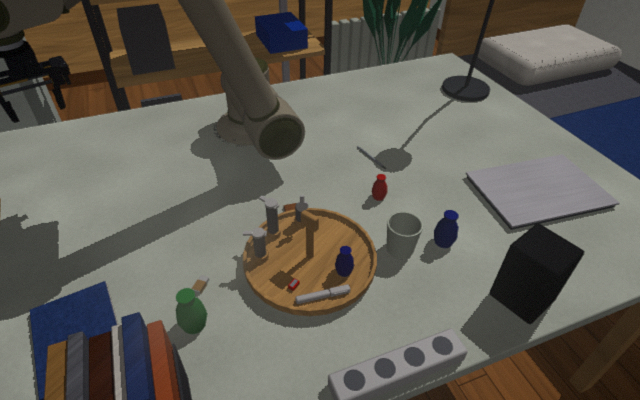

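View pics/top0.png

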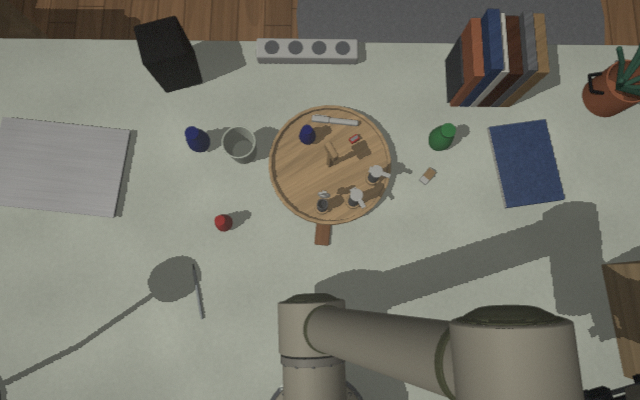

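The scene and top views show the turntable around top (330,163), with the tongue at (323,235) pointing towards the robot. The tubes sit at (323,203) with its cap open, so short, then (356,197) tall and (375,174) medium. The tall tube is roughly 0.6 rad counter-clockwise of the tongue.

```bash
python3 - <<'E'
import cv2
a=cv2.imread('pics/top0.png')[95:255,255:405]; cv2.imwrite('pics/tc.png',cv2.resize(a,None,fx=3.75,fy=3.75,interpolation=cv2.INTER_CUBIC)[:600])
a=cv2.imread('pics/scene0.png')[180:320,230:390]; cv2.imwrite('pics/sc.png',cv2.resize(a,None,fx=4.25,fy=4.25,interpolation=cv2.INTER_CUBIC))
E
```

```text
(no output)
```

View pics/tc.png

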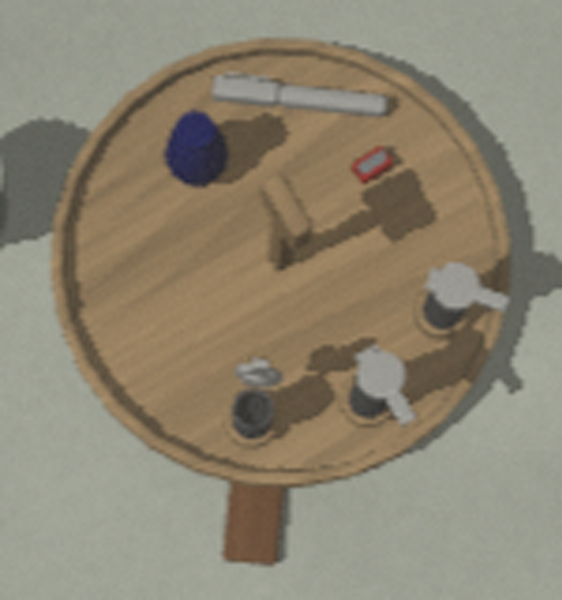

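View pics/sc.png

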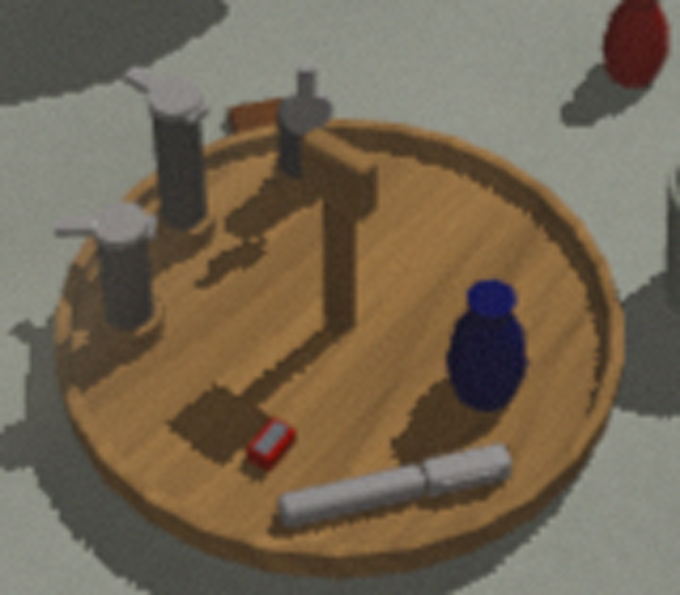

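In the top crop the tongue's outer end is centred at (251,561). The tall cap is at (380,375) with its tab tip at (407,420), the medium cap at (456,287), the short mouth at (255,410), and the fin top near (288,205). In the scene crop the tall cap is at (175,98), the medium cap at (123,222), the upright short cap at (304,112) with tab tip (307,70), and the fin top at (342,155).

```bash
cat >> h.py <<'E'
def proj(c,P):
    T=np.linalg.inv(c['cam_to_world']); p=np.atleast_2d(P)@T[:3,:3].T+T[:3,3]
    return np.c_[c['cx']+c['fx']*p[:,0]/-p[:,2], c['cy']+c['fy']*p[:,1]/p[:,2]]
def ray(c,uv):
    d=np.array([(uv[0]-c['cx'])/c['fx'],-(uv[1]-c['cy'])/c['fy'],-1]); M=c['cam_to_world']; d=M[:3,:3]@d
    return M[:3,3],d/np.linalg.norm(d)
def tri(rs):
    A=sum(np.eye(3)-np.outer(d,d) for o,d in rs); b=sum((np.eye(3)-np.outer(d,d))@o for o,d in rs); X=np.linalg.solve(A,b)
    return X,[round(1e3*float(np.linalg.norm(np.cross(X-o,d))),1) for o,d in rs]
E
cat > fit.py <<'E'
from h import *
from scipy.optimize import least_squares
ct=dict(np.load('pics/top0.npz')); cs=dict(np.load('pics/scene0.npz'))
t=lambda u,v:np.array([u/3.75+255,v/3.75+95]); s=lambda u,v:np.array([u/4.25+230,v/4.25+180])
for n,a,b in[('tall',t(380,375),s(175,98)),('med',t(456,287),s(123,222)),('fin',t(288,205),s(342,155)),('talltab',t(407,418),s(130,75)),('medtab',t(505,302),s(57,231))]:
    print(n,*tri([ray(ct,a),ray(cs,b)]))
def pts(p):
    cx,cy,psi,th,q=p; C=np.array([cx,cy,0])
    def at(a,r,z): return C+np.array([-r*np.cos(a),-r*np.sin(a),z])
    w=psi+th; sh=w-.7; md=w+.7
    return dict(tong=at(psi,.198,.010),tall=at(w,.110,.126),med=at(md,.110,.106),fin=at(0,0,.154),tt=at(w,.141,.126),mt=at(md,.141,.106),
      shm=at(sh,.110,.080), sht=at(sh,.0945-.003*np.sin(q)+.047*np.cos(q),.080+.047*np.sin(q)))
obs=[('tong',ct,t(251,561)),('tall',ct,t(380,375)),('med',ct,t(456,287)),('fin',ct,t(288,205)),('tt',ct,t(407,418)),('mt',ct,t(505,302)),('shm',ct,t(255,410)),
 ('tall',cs,s(175,98)),('med',cs,s(123,222)),('fin',cs,s(342,155)),('tt',cs,s(130,75)),('mt',cs,s(57,231)),('sht',cs,s(307,70))]
def res(p):
    P=pts(p); r=[proj(c,P[n])[0]-uv for n,c,uv in obs]
    an=np.linspace(0,2*np.pi,400); ring=np.c_[p[0]+.15*np.cos(an),p[1]+.15*np.sin(an),.034+0*an]; k=proj(ct,ring)
    e=np.array([k[:,0].min()-t(53,0)[0],k[:,0].max()-t(510,0)[0],k[:,1].min()-t(0,38)[1],k[:,1].max()-t(0,486)[1]])
    return np.r_[np.concatenate(r),e]
f=least_squares(res,[.43,-.02,.0,.6,1.6]); print(f.x); print(np.round(f.fun,1).tolist())
for k,v in pts(f.x).items(): print(k,np.round(v,4))
E
python3 fit.py
```

```text
tall [ 0.51420557 -0.08283739  0.12181621] [1.4, 1.4]
med [ 0.57235461 -0.13019358  0.10308822] [2.4, 2.4]
fin [ 0.60999151 -0.0269704   0.14785866] [2.2, 2.2]
talltab [ 0.48856074 -0.09908089  0.12175257] [0.8, 0.8]
medtab [ 0.56374162 -0.16117841  0.09991603] [1.4, 1.4]
[ 0.60960167 -0.02715731 -0.08405185  0.62375649  1.67453466]
[0.0, -0.1, -0.1, -1.0, -0.4, -1.2, -0.8, -0.9, 0.1, -0.4, -0.5, -0.8, -0.8, -0.8, -1.0, -1.0, -1.5, -0.3, -1.2, -2.2, -0.7, -1.3, -0.7, -2.0, -0.8, 0.2, -1.5, -0.2, -0.8, -0.7]
tong [ 0.4123 -0.0105  0.01  ]
tall [ 0.5152 -0.0837  0.126 ]
med [ 0.5738 -0.1312  0.106 ]
fin [ 0.6096 -0.0272  0.154 ]
tt [ 0.4886 -0.0996  0.126 ]
mt [ 0.5638 -0.1605  0.106 ]
shm [ 0.501  -0.0096  0.08  ]
sht [ 0.5241 -0.0133  0.1267]
```

```bash
sed -i 's|u/3.75+255,v/3.75+95|(u+.5)/3.75+254.5,(v+.5)/3.75+94.5|; s|u/4.25+230,v/4.25+180|(u+.5)/4.25+229.5,(v+.5)/4.25+179.5|' fit.py; python3 fit.py
cat >> h.py <<'E'
from scipy.spatial.transform import Rotation as R
def rel(p,yaw):
    s=readout.sense(); r0=R.from_quat(s['orientation']); r1=R.from_euler('z',yaw)*R.from_euler('x',np.pi)
    print('t',round(s['time_s'],2),'offset',np.round(r0.inv().apply(np.array(p)-s['tcp_pos'])/.04,3),'ang',np.round((r0.inv()*r1).as_rotvec(degrees=True),2),'tcp',np.round(s['tcp_pos'],4),'F',np.round(s['wrist_force'],1))
E
python3 -c "
from h import *
rel([.52,-.012,.23],-.16)"
```

```text
tall [ 0.51451148 -0.08277769  0.12325006] [0.5, 0.5]
med [ 0.57263182 -0.13005496  0.10450736] [1.5, 1.5]
fin [ 0.61014427 -0.02694523  0.14918436] [1.4, 1.4]
talltab [ 0.48890713 -0.09900959  0.12319868] [0.1, 0.1]
medtab [ 0.56405125 -0.16100426  0.10134493] [0.5, 0.5]
[ 0.60991141 -0.02707088 -0.08833789  0.62640896  1.6377388 ]
[-0.0, 0.2, 0.2, -0.7, -0.1, -0.9, -0.5, -0.7, 0.3, -0.1, -0.2, -0.4, -0.6, -0.6, -0.5, -0.6, -1.0, 0.1, -0.8, -1.7, -0.2, -0.9, -0.2, -1.7, -0.5, 0.1, -1.2, 0.1, -0.6, -0.5]
tong [ 0.4127 -0.0096  0.01  ]
tall [ 0.5155 -0.0834  0.126 ]
med [ 0.574 -0.131  0.106]
fin [ 0.6099 -0.0271  0.154 ]
tt [ 0.4888 -0.0993  0.126 ]
mt [ 0.5639 -0.1603  0.106 ]
shm [ 0.5014 -0.0093  0.08  ]
sht [ 0.5227 -0.0128  0.1269]
t 0.15 offset [ 12.478 -10.09    0.221] ang [-0.06 -0.   24.17] tcp [ 0.1423 -0.531   0.2383] F [-0.2 -0.6  0.7]
```

{"method": "send_rows", "body": {"angular": [[0,0,24.2],[0,0,24.2],[0,0,24.2],[0,0,24.2],[0,0,24.2],[0,0,24.2],[0,0,24.2],[0,0,24.2],[0,0,24.2],[0,0,24.2],[0,0,24.2],[0,0,24.2],[0,0,24.2],[0,0,24.2],[0,0,24.2],[0,0,24.2],[0,0,24.2],[0,0,24.2],[0,0,24.2],[0,0,24.2]], "offset": [[12.48,-10.09,0.22],[12.48,-10.09,0.22],[12.48,-10.09,0.22],[12.48,-10.09,0.22],[12.48,-10.09,0.22],[12.48,-10.09,0.22],[12.48,-10.09,0.22],[12.48,-10.09,0.22],[12.48,-10.09,0.22],[12.48,-10.09,0.22],[12.48,-10.09,0.22],[12.48,-10.09,0.22],[12.48,-10.09,0.22],[12.48,-10.09,0.22],[12.48,-10.09,0.22],[12.48,-10.09,0.22],[12.48,-10.09,0.22],[12.48,-10.09,0.22],[12.48,-10.09,0.22],[12.48,-10.09,0.22]], "hand": [30,30,30,30,30,30,30,30,30,30,30,30,30,30,30,30,30,30,30,30], "grip_force": 6}}

```text
time_s: 1.82
tcp_pos: [0.5195, -0.0133, 0.23]
orientation: [0.997, -0.081, -0.0, 0.0]
wrist_force: [-0.2, -0.4, -0.4]
gripper_width: 0.344
grasp_force: 0.0
```

```bash
python3 - <<'E'
from h import *
d=grab('wrist','w1'); a=d['color'][:,:,::-1]
print(np.round(d['cam_to_world'],3).tolist()); rel([.52,-.012,.118],-.16)
cv2.imwrite('pics/w1b.png',cv2.resize(a[20:400,130:510],None,fx=1.55,fy=1.55,interpolation=cv2.INTER_CUBIC))
E
```

```text
[[-0.161, 0.948, 0.276, 0.59], [-0.987, -0.155, -0.045, -0.024], [-0.0, -0.279, 0.96, 0.375], [0.0, 0.0, 0.0, 1.0]]
t 1.87 offset [ 0.005 -0.034  2.802] ang [ 0.01  0.   -0.13] tcp [ 0.5196 -0.0133  0.2301] F [-0.  -0.   0.8]
```

View pics/w1b.png

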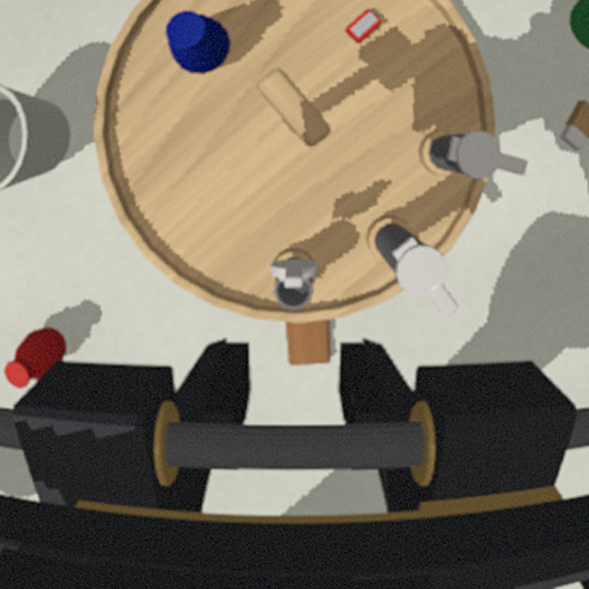

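Wrist view: the short tab is between the fingers at about (293,282), the tall cap at (421,271) with tab end (450,302), the medium cap at (480,155), and the tongue end at (309,363). I'll add these to the fit.

```bash
cat >> h.py <<'E'
def fproj(c,P):
    T=np.linalg.inv(c['cam_to_world']); p=T[:3,:3]@P+T[:3,3]; x,y,z=p[0],-p[1],-p[2]
    rr=np.hypot(x,y); th=np.arctan2(rr,z); return np.array([c['cx']+c['fx']*th*x/rr,c['cy']+c['fy']*th*y/rr])
E
cat > fit2.py <<'E'
exec(open('fit.py').read().split("f=least")[0])
cw=dict(np.load('pics/w1.npz')); w=lambda u,v:np.array([(u+.5)/1.55+129.5,(v+.5)/1.55+19.5])
ow=[('tall',w(421,271)),('tt',w(450,302)),('med',w(480,155)),('mt',w(524,167)),('tong',w(309,363)),('sht',w(293,282)),('fin',w(287,104))]
def res2(p):
    P=pts(p); return np.r_[res(p),np.concatenate([fproj(cw,P[n])-uv for n,uv in ow])]
f=least_squares(res2,[.61,-.027,-.08,.6,1.6],loss='soft_l1'); print(f.x); print(np.round(res2(f.x)[-14:],1).tolist())
for k,v in pts(f.x).items(): print(k,np.round(v,4))
E
python3 fit2.py
```

```text
tall [ 0.51451148 -0.08277769  0.12325006] [0.5, 0.5]
med [ 0.57263182 -0.13005496  0.10450736] [1.5, 1.5]
fin [ 0.61014427 -0.02694523  0.14918436] [1.4, 1.4]
talltab [ 0.48890713 -0.09900959  0.12319868] [0.1, 0.1]
medtab [ 0.56405125 -0.16100426  0.10134493] [0.5, 0.5]
[ 0.60998524 -0.02694588 -0.09386367  0.625091    1.57761734]
[0.0, -0.8, 0.6, 5.4, -0.5, -1.0, 0.2, -0.5, 0.3, 1.1, -0.7, -0.2, 3.8, 0.3]
tong [ 0.4129 -0.0084  0.01  ]
tall [ 0.5151 -0.0827  0.126 ]
med [ 0.5733 -0.1307  0.106 ]
fin [ 0.61   -0.0269  0.154 ]
tt [ 0.4884 -0.0984  0.126 ]
mt [ 0.563  -0.1599  0.106 ]
shm [ 0.5015 -0.0085  0.08  ]
sht [ 0.5201 -0.0116  0.127 ]
```

```bash
python3 -c "
from h import *
rel([.520,-.0116,.116],-.168)"
```

```text
t 1.87 offset [ 0.003 -0.043  2.852] ang [0.01 0.   0.33] tcp [ 0.5196 -0.0133  0.2301] F [-0.  -0.   0.8]
```

{"method": "send_rows", "body": {"angular": [[0,0,0.3],[0,0,0.3],[0,0,0.3],[0,0,0.3],[0,0,0.3],[0,0,0.3],[0,0,0.3],[0,0,0.3],[0,0,0.3],[0,0,0.3],[0,0,0.3],[0,0,0.3],[0,0,0.3],[0,0,0.3],[0,0,0.3],[0,0,0.3],[0,0,0.3],[0,0,0.3]], "offset": [[0,-0.04,0.4],[0,-0.04,0.9],[0,-0.04,1.4],[0,-0.04,1.9],[0,-0.04,2.3],[0,-0.04,2.6],[0,-0.04,2.8],[0,-0.04,2.85],[0,-0.04,2.85],[0,-0.04,2.85],[0,-0.04,2.85],[0,-0.04,2.85],[0,-0.04,2.85],[0,-0.04,2.85],[0,-0.04,2.85],[0,-0.04,2.85],[0,-0.04,2.85],[0,-0.04,2.85]], "hand": [30,30,30,30,30,30,30,30,30,24,20,16,12,8,8,8,8,8], "grip_force": 6}}

```text
time_s: 3.37
tcp_pos: [0.5205, -0.0106, 0.1163]
orientation: [0.997, -0.083, 0.0, 0.0]
wrist_force: [-0.5, 0.6, 6.1]
gripper_width: 0.11
grasp_force: 6.0
```

```bash
cat >> h.py <<'E'
def arc(C,al,hz,q0,q1,n,l=.042,d=.006,nn=.003,flip=False):
    "world-down tool rows for arc about hinge at radius .0945 on tray azimuth al"
    s=readout.sense(); r0=R.from_quat(s['orientation']); o=np.array([-np.cos(al),-np.sin(al)])
    def P(q): return np.r_[np.array(C)+o*(.0945+l*np.cos(q)-nn*np.sin(q)), hz+l*np.sin(q)+nn*np.cos(q)-d]
    for q in np.linspace(q0,q1,n+1): print(round(q,2),np.round(P(q),4),np.round(r0.inv().apply(P(q)-s['tcp_pos'])/.04,2))
E
python3 -c "
from h import *
s=readout.sense();print(s['wrist_force'],s['gripper_width']*88.1,s['grasp_force'],s['tcp_pos'])
arc([.610,-.027],-.169,.08,1.6,0,12)"
```

```text
[-0.53957136  0.60628395  6.0518625 ] 9.670183639190371 6.000886783003807 [ 0.52053761 -0.01061635  0.11629563]
1.6 [ 0.521  -0.0118  0.1159] [0.02 0.03 0.01]
1.47 [ 0.5155 -0.0109  0.1161] [-0.12  0.03  0.01]
1.33 [ 0.51   -0.0099  0.1155] [-0.26  0.03  0.02]
1.2 [ 0.5046 -0.009   0.1142] [-0.4   0.03  0.05]
1.07 [ 0.4994 -0.0081  0.1122] [-0.53  0.03  0.1 ]
0.93 [ 0.4946 -0.0073  0.1095] [-0.65  0.03  0.17]
0.8 [ 0.4901 -0.0065  0.1062] [-0.77  0.03  0.25]
0.67 [ 0.4861 -0.0059  0.1023] [-0.87  0.02  0.35]
0.53 [ 0.4827 -0.0053  0.0979] [-0.96  0.02  0.46]
0.4 [ 0.4799 -0.0048  0.0931] [-1.03  0.02  0.58]
0.27 [ 0.4777 -0.0044  0.088 ] [-1.08  0.02  0.71]
0.13 [ 0.4762 -0.0042  0.0826] [-1.12  0.02  0.84]
0.0 [ 0.4754 -0.004   0.077 ] [-1.14  0.02  0.98]
```

{"method": "send_rows", "body": {"angular": [[0,0,0],[0,0,0],[0,0,0],[0,0,0],[0,0,0],[0,0,0],[0,0,0],[0,0,0],[0,0,0]], "offset": [[-0.06,0,0],[-0.12,0,0.01],[-0.19,0,0.01],[-0.26,0,0.02],[-0.33,0,0.03],[-0.4,0,0.05],[-0.53,0,0.1],[-0.65,0,0.17],[-0.65,0,0.17]], "hand": [8,8,8,8,8,8,8,8,8]}}

```text
time_s: 4.12
tcp_pos: [0.4931, -0.006, 0.1084]
orientation: [0.997, -0.083, -0.001, -0.0]
wrist_force: [-2.4, 0.6, -0.1]
gripper_width: 0.114
grasp_force: 6.0
```

```bash
python3 -c "
from h import *
s=readout.sense();print(s['wrist_force'],s['gripper_width']*88.1,s['grasp_force'],s['tcp_pos'])
arc([.610,-.027],-.169,.08,.93,0,7)"
```

```text
[-2.44031409  0.6298661  -0.11601681] 10.019403960584496 6.008438766002655 [ 0.49308796 -0.00599857  0.1084449 ]
0.93 [ 0.4945 -0.0073  0.1095] [ 0.04  0.03 -0.03]
0.8 [ 0.49   -0.0065  0.1061] [-0.07  0.03  0.06]
0.66 [ 0.4861 -0.0059  0.1023] [-0.17  0.03  0.16]
0.53 [ 0.4827 -0.0053  0.0979] [-0.26  0.03  0.27]
0.4 [ 0.4798 -0.0048  0.0931] [-0.33  0.02  0.39]
0.27 [ 0.4777 -0.0044  0.0879] [-0.39  0.02  0.51]
0.13 [ 0.4762 -0.0042  0.0825] [-0.42  0.02  0.65]
0.0 [ 0.4754 -0.004   0.077 ] [-0.44  0.02  0.79]
```

{"method": "send_rows", "body": {"angular": [[0,0,0],[0,0,0],[0,0,0],[0,0,0],[0,0,0],[0,0,0],[0,0,0],[0,0,0],[0,0,0],[0,0,0]], "offset": [[-0.07,0,0.06],[-0.17,0,0.16],[-0.26,0,0.27],[-0.33,0,0.39],[-0.39,0,0.51],[-0.41,0,0.58],[-0.42,0,0.65],[-0.43,0,0.72],[-0.44,0,0.78],[-0.44,0,0.8]], "hand": [8,8,8,8,8,8,8,8,8,8]}}

```text
time_s: 4.95
tcp_pos: [0.476, -0.003, 0.0765]
orientation: [0.997, -0.083, -0.002, -0.0]
wrist_force: [-5.4, 2.0, 5.1]
gripper_width: 0.112
grasp_force: 6.0
```

```bash
python3 -c "
from h import *
s=readout.sense();print(s['wrist_force'],s['gripper_width']*88.1,s['grasp_force'],s['tcp_pos'])
grab('top','t2');grab('scene','s2')
a=cv2.imread('pics/s2.png')[180:320,230:390]; cv2.imwrite('pics/s2c.png',cv2.resize(a,None,fx=4.25,fy=4.25,interpolation=cv2.INTER_CUBIC))
"
```

```text
[-5.42796429  1.9790035   5.09528314] 9.847470318291574 6.000204998999834 [ 0.47598602 -0.00302833  0.07654024]
```

View pics/s2c.png

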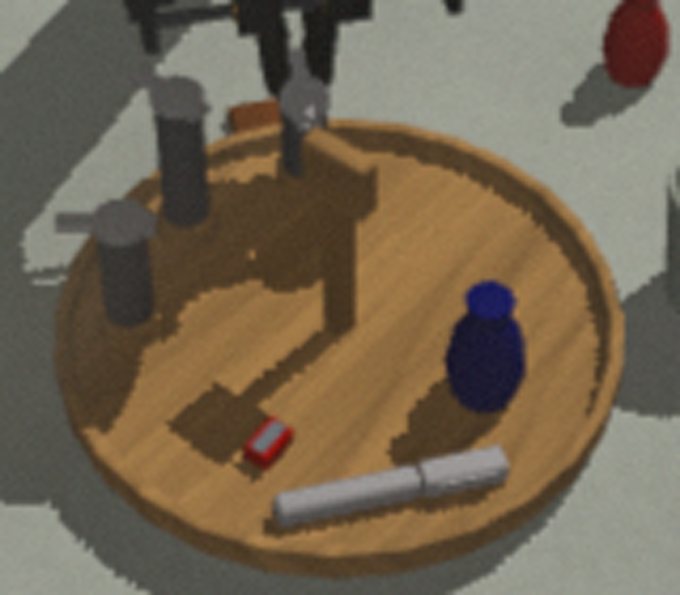

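The short cap lies flat at about (303,98), held by the pads. Next: release, lift, close the fingers and press gently from above to seat it fully.

{"method": "send_rows", "body": {"angular": [[0,0,0],[0,0,0],[0,0,0],[0,0,0],[0,0,0],[0,0,0],[0,0,0],[0,0,0],[0,0,0],[0,0,0],[0,0,0],[0,0,0],[0,0,0],[0,0,0]], "offset": [[0,0,0],[0,0,0],[0,0,0],[0,0,-0.3],[0,0,-0.6],[0,0,-0.7],[0.2,0,-0.7],[0.41,0,-0.7],[0.41,0,-0.7],[0.41,0,-0.7],[0.41,0,-0.7],[0.41,0,-0.6],[0.41,0,-0.5],[0.41,0,-0.4]], "hand": [20,25,25,25,25,15,5,0,0,0,0,0,0,0]}}

```text
time_s: 6.22
tcp_pos: [0.4931, -0.006, 0.0928]
orientation: [0.997, -0.083, -0.0, -0.0]
wrist_force: [-1.3, 0.8, 3.5]
gripper_width: 0.009
grasp_force: 1.8
```

```bash
python3 -c "
from h import *
s=readout.sense();print(s['wrist_force'],s['gripper_width']*88.1,s['tcp_pos']); rel([.4922,-.0069,.086],-.169)"
```

```text
[-1.25913215  0.76826456  3.4841801 ] 0.786702076932707 [ 0.49314765 -0.00603272  0.0927593 ]
t 6.22 offset [-0.02   0.025  0.169] ang [-0.    0.04  0.19] tcp [ 0.4931 -0.006   0.0928] F [-1.3  0.8  3.5]
```

{"method": "send_rows", "body": {"angular": [[0,0,0],[0,0,0],[0,0,0]], "offset": [[0,0,0.06],[0,0,0.12],[0,0,0.12]], "hand": [0,0,0]}}

```text
time_s: 6.47
tcp_pos: [0.4932, -0.006, 0.0879]
orientation: [0.997, -0.083, -0.0, -0.0]
wrist_force: [0.1, 0.8, -0.4]
gripper_width: 0.007
grasp_force: 0.0
```

{"method": "send_rows", "body": {"angular": [[0,0,0],[0,0,0]], "offset": [[0,0,0.03],[0,0,0.03]], "hand": [0,0]}}

```text
time_s: 6.63
tcp_pos: [0.4935, -0.0061, 0.087]
orientation: [0.997, -0.083, 0.0, 0.0]
wrist_force: [-0.5, 0.1, 1.1]
gripper_width: 0.01
grasp_force: 0.1
```

{"method": "send_rows", "body": {"angular": [[0,0,0],[0,0,0]], "offset": [[0,0,0.02],[0,0,0.02]], "hand": [0,0]}}

```text
time_s: 6.8
tcp_pos: [0.4935, -0.0061, 0.0867]
orientation: [0.997, -0.083, 0.0, 0.0]
wrist_force: [-2.3, 1.0, 4.9]
gripper_width: 0.004
grasp_force: 2.4
```

{"method": "send_rows", "body": {"angular": [[0,0,0],[0,0,0]], "offset": [[0,0,0.02],[0,0,0.02]], "hand": [0,0]}}

```text
time_s: 6.97
tcp_pos: [0.4936, -0.0061, 0.0865]
orientation: [0.997, -0.083, 0.0, 0.0]
wrist_force: [-5.7, 0.7, 11.7]
gripper_width: 0.006
grasp_force: 6.3
```

{"method": "send_rows", "body": {"angular": [[0,0,0],[0,0,0]], "offset": [[0,0,0.02],[0,0,0.02]], "hand": [0,0]}}

```text
time_s: 7.13
tcp_pos: [0.4935, -0.0061, 0.0864]
orientation: [0.997, -0.083, 0.001, 0.0]
wrist_force: [-8.2, 1.5, 19.9]
gripper_width: 0.008
grasp_force: 10.1
```

{"method": "send_rows", "body": {"angular": [[0,0,0],[0,0,0],[0,0,0],[0,0,0]], "offset": [[0,0,-0.5],[0,0,-1.5],[0,0,-2.5],[0,0,-3]], "hand": [0,0,20,44]}}

```text
time_s: 7.47
tcp_pos: [0.4947, -0.0064, 0.209]
orientation: [0.997, -0.083, 0.003, 0.001]
wrist_force: [0.5, 0.4, -0.9]
gripper_width: 0.134
grasp_force: 0.0
```

```bash
python3 -c "
from h import *
rel([.610,-.027,.122],.531)"
```

```text
t 7.47 offset [2.913 0.032 2.194] ang [  0.15  -0.34 -39.92] tcp [ 0.4947 -0.0064  0.209 ] F [ 0.5  0.4 -0.9]
```

{"method": "send_rows", "body": {"angular": [[0,0,-40],[0,0,-40],[0,0,-40],[0,0,-40],[0,0,-40],[0,0,-40],[0,0,-40],[0,0,-40],[0,0,-40],[0,0,-40]], "offset": [[0.5,0,0],[1.0,0,0],[1.5,0.02,0],[2.0,0.02,0],[2.5,0.03,0],[2.91,0.03,0],[2.91,0.03,0],[2.91,0.03,0],[2.91,0.03,0],[2.91,0.03,0.2]], "hand": [44,44,44,44,44,44,44,44,44,44]}}

```text
time_s: 8.3
tcp_pos: [0.608, -0.0264, 0.198]
orientation: [0.965, 0.262, 0.001, 0.001]
wrist_force: [-0.7, -0.0, 0.4]
gripper_width: 0.499
grasp_force: 0.0
```

```bash
python3 -c "
from h import *
rel([.610,-.027,.122],.531); print(readout.sense()['gripper_width']*88)"
```

```text
t 8.3 offset [0.033 0.035 1.901] ang [ 0.11 -0.11  0.  ] tcp [ 0.608  -0.0264  0.198 ] F [-0.7 -0.   0.4]
43.93330114292707
```

{"method": "send_rows", "body": {"angular": [[0,0,0],[0,0,0],[0,0,0],[0,0,0],[0,0,0],[0,0,0],[0,0,0],[0,0,0],[0,0,0],[0,0,0],[0,0,0],[0,0,0],[0,0,0],[0,0,0],[0,0,0],[0,0,0]], "offset": [[0.03,0.03,0.4],[0.03,0.03,0.9],[0.03,0.03,1.4],[0.03,0.03,1.75],[0.03,0.03,1.9],[0.03,0.03,1.9],[0.03,0.03,1.9],[0.03,0.03,1.9],[0.03,0.03,1.9],[0.03,0.03,1.9],[0.03,0.03,1.9],[0.03,0.03,1.9],[0.03,0.03,1.9],[0.03,0.03,1.9],[0.03,0.03,1.9],[0.03,0.03,1.9]], "hand": [44,44,44,44,44,38,32,26,22,18,15,12,12,12,12,12], "grip_force": 12}}

```text
time_s: 9.63
tcp_pos: [0.6102, -0.0274, 0.1212]
orientation: [0.965, 0.263, 0.001, 0.001]
wrist_force: [1.0, -3.5, 4.5]
gripper_width: 0.16
grasp_force: 12.0
```

```bash
python3 -c "
from h import *
rel([.610,-.027,.122],-.093); print(readout.sense()['gripper_width']*88)
import numpy as np
s=readout.sense();print(R.from_quat(s['orientation']).as_matrix()[:,0])"
```

```text
t 9.63 offset [ 0.    -0.011 -0.019] ang [ 0.07 -0.07 35.82] tcp [ 0.6102 -0.0274  0.1212] F [ 1.  -3.5  4.5]
14.053883058213383
[8.61692776e-01 5.07429645e-01 8.46051711e-04]
```

{"method": "send_rows", "body": {"angular": [[0,0,0.8],[0,0,2.2],[0,0,4.2],[0,0,6.6],[0,0,9],[0,0,11.4],[0,0,13.8],[0,0,16.2],[0,0,18.6],[0,0,21],[0,0,23.4],[0,0,25.8],[0,0,28.2],[0,0,30.6],[0,0,32.8],[0,0,34.4],[0,0,35.4],[0,0,35.8],[0,0,35.8],[0,0,35.8]], "offset": [[0,0,0],[0,0,0],[0,0,0],[0,0,0],[0,0,0],[0,0,0],[0,0,0],[0,0,0],[0,0,0],[0,0,0],[0,0,0],[0,0,0],[0,0,0],[0,0,0],[0,0,0],[0,0,0],[0,0,0],[0,0,0],[0,0,0],[0,0,0]], "hand": [12,12,12,12,12,12,12,12,12,12,12,12,12,12,12,12,12,12,12,12]}}

```text
time_s: 11.3
tcp_pos: [0.6104, -0.0281, 0.1213]
orientation: [0.999, -0.047, 0.001, 0.001]
wrist_force: [3.0, -7.8, 4.3]
gripper_width: 0.158
grasp_force: 12.0
```

```bash
python3 -c "
from h import *
rel([.610,-.027,.122],-.093)
w=grab('wrist','w3'); a=w['color'][:,:,::-1]
b=cv2.resize(a[150:390,160:480],None,fx=2.5,fy=2.5,interpolation=cv2.INTER_CUBIC); cv2.imwrite('pics/w3c.png',b)
b=grab('top','t3')['color'][:,:,::-1]; cv2.imwrite('pics/t3c.png',cv2.resize(b[95:255,255:405],None,fx=3.75,fy=3.75,interpolation=cv2.INTER_CUBIC))
"
```

```text
t 11.3 offset [-0.012 -0.025 -0.019] ang [ 0.1  -0.12 -0.05] tcp [ 0.6104 -0.0281  0.1213] F [ 3.  -7.8  4.3]
```

View pics/t3c.png

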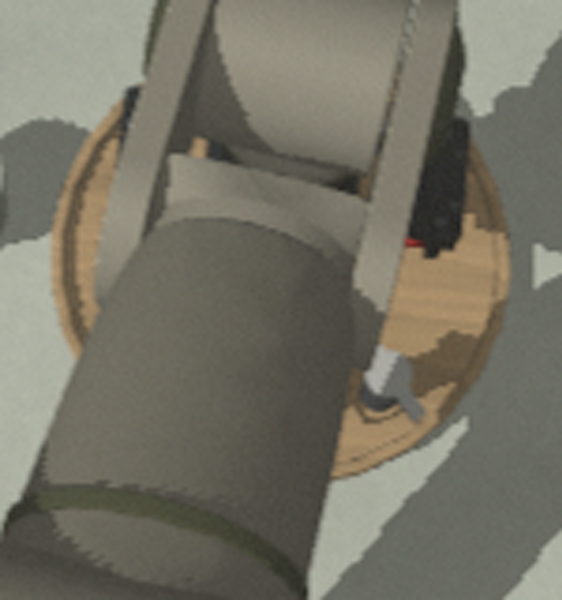

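The arm hides the tongue in this view. I'll release, rise and look again with the wrist camera from near the tall tube.

{"method": "send_rows", "body": {"angular": [[0,0,0],[0,0,0],[0,0,0],[0,0,0],[0,0,0],[0,0,0],[0,0,0],[0,0,0],[0,0,0],[0,0,0],[0,0,0],[0,0,0],[0,0,0],[0,0,0],[0,0,0],[0,0,0]], "offset": [[0,0,0],[0,0,0],[0,0,0],[0,0,0],[0,0,-0.5],[0,0,-1.2],[0,0,-2],[0,0,-2.8],[-0.6,0,-3],[-1.2,0,-3],[-1.8,0,-3],[-2.4,0,-3],[-3,0,-3],[-3,0,-3],[-3,0,-3],[-3,0,-3]], "hand": [20,26,32,36,36,36,36,36,36,36,34,32,30,30,30,30], "grip_force": 8}}

```text
time_s: 12.73
tcp_pos: [0.4909, -0.0159, 0.2408]
orientation: [0.999, -0.046, 0.0, -0.0]
wrist_force: [0.9, -0.6, 0.2]
gripper_width: 0.336
grasp_force: 0.0
```

```bash
python3 -c "
from h import *
rel([.475,-.015,.113],-.093)
a=grab('wrist','w4')['color'][:,:,::-1]
b=cv2.resize(a[110:290,200:440],None,fx=3.3,fy=3.3,interpolation=cv2.INTER_CUBIC); cv2.imwrite('pics/w4c.png',b)
"
```

```text
t 12.73 offset [-0.4    0.015  3.196] ang [-0.01 -0.03  0.03] tcp [ 0.4909 -0.0159  0.2408] F [ 0.9 -0.6  0.2]
```

View pics/w4c.png

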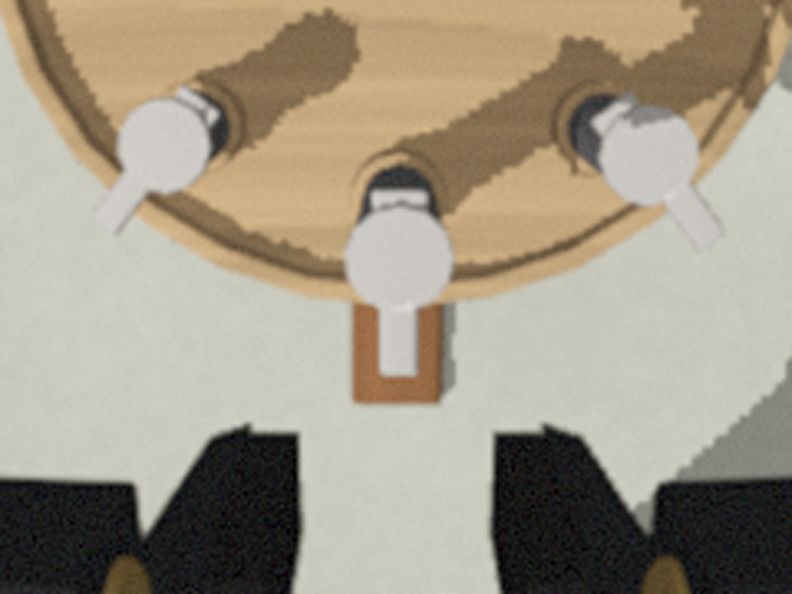

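The tray is right: the tall tab (centre column 398) lies over the tongue (353–441, centre 397), and all three caps are shut. Now pinch the tall tab from its sides.

```bash
python3 -c "
from h import *
rel([.4737,-.0143,.117],-.091)"
```

```text
t 12.78 offset [-0.438 -0.     3.092] ang [-0.01 -0.01 -0.09] tcp [ 0.4911 -0.0159  0.2407] F [ 0.5 -0.8  0.7]
```

{"method": "send_rows", "body": {"angular": [[0,0,0],[0,0,0],[0,0,0],[0,0,0],[0,0,0],[0,0,0],[0,0,0],[0,0,0],[0,0,0],[0,0,0],[0,0,0],[0,0,0],[0,0,0],[0,0,0],[0,0,0],[0,0,0],[0,0,0],[0,0,0],[0,0,0]], "offset": [[-0.2,0,0.2],[-0.44,0,0.6],[-0.44,0,1.1],[-0.44,0,1.6],[-0.44,0,2.1],[-0.44,0,2.5],[-0.44,0,2.8],[-0.44,0,3.0],[-0.44,0,3.09],[-0.44,0,3.09],[-0.44,0,3.09],[-0.44,0,3.09],[-0.44,0,3.09],[-0.44,0,3.09],[-0.44,0,3.09],[-0.44,0,3.09],[-0.44,0,3.09],[-0.44,0,3.09],[-0.44,0,3.09]], "hand": [30,30,30,30,30,30,30,30,30,30,26,22,18,15,12,8,8,8,8], "grip_force": 12}}

```text
time_s: 14.37
tcp_pos: [0.4728, -0.0143, 0.1174]
orientation: [0.999, -0.046, 0.0, 0.0]
wrist_force: [-0.8, -0.3, 3.6]
gripper_width: 0.112
grasp_force: 12.0
```

```bash
python3 -c "
from h import *
s=readout.sense();print(s['wrist_force'],s['gripper_width']*88.1,s['grasp_force'],s['tcp_pos'])
arc([.6105,-.0272],-.091,.12,0,1.7,17,l=.043)"
```

```text
[-0.80585156 -0.26452847  3.59802975] 9.860286287545028 12.002252340316772 [ 0.47282445 -0.01426508  0.11736447]
0.0 [ 0.4736 -0.0147  0.117 ] [0.02 0.01 0.01]
0.1 [ 0.4741 -0.0148  0.1213] [ 0.03  0.01 -0.1 ]
0.2 [ 0.475  -0.0148  0.1255] [ 0.06  0.01 -0.2 ]
0.3 [ 0.4764 -0.015   0.1296] [ 0.09  0.01 -0.31]
0.4 [ 0.4781 -0.0151  0.1335] [ 0.13  0.01 -0.4 ]
0.5 [ 0.4802 -0.0153  0.1372] [ 0.19  0.01 -0.5 ]
0.6 [ 0.4827 -0.0155  0.1408] [ 0.25  0.01 -0.58]
0.7 [ 0.4856 -0.0158  0.144 ] [ 0.32  0.01 -0.67]
0.8 [ 0.4887 -0.0161  0.1469] [ 0.4   0.01 -0.74]
0.9 [ 0.4921 -0.0164  0.1495] [ 0.49  0.01 -0.8 ]
1.0 [ 0.4958 -0.0167  0.1518] [ 0.58  0.01 -0.86]
1.1 [ 0.4996 -0.0171  0.1537] [ 0.67  0.01 -0.91]
1.2 [ 0.5037 -0.0175  0.1552] [ 0.78  0.01 -0.94]
1.3 [ 0.5078 -0.0178  0.1562] [ 0.88  0.01 -0.97]
1.4 [ 0.5121 -0.0182  0.1569] [ 0.99  0.01 -0.99]
1.5 [ 0.5163 -0.0186  0.1571] [ 1.09  0.01 -0.99]
1.6 [ 0.5206 -0.019   0.1569] [ 1.2   0.01 -0.99]
1.7 [ 0.5249 -0.0194  0.1563] [ 1.31  0.01 -0.97]
```

{"method": "send_rows", "body": {"angular": [[0,0,0],[0,0,0],[0,0,0],[0,0,0],[0,0,0],[0,0,0],[0,0,0],[0,0,0],[0,0,0]], "offset": [[0.01,0,-0.05],[0.02,0,-0.1],[0.04,0,-0.15],[0.06,0,-0.2],[0.09,0,-0.31],[0.13,0,-0.4],[0.19,0,-0.5],[0.25,0,-0.58],[0.25,0,-0.58]], "hand": [8,8,8,8,8,8,8,8,8]}}

```text
time_s: 15.12
tcp_pos: [0.4832, -0.0152, 0.1412]
orientation: [0.999, -0.046, 0.001, 0.0]
wrist_force: [-3.6, 0.4, 4.1]
gripper_width: 0.111
grasp_force: 12.0
```

```bash
python3 -c "
from h import *
s=readout.sense();print(s['wrist_force'],s['gripper_width']*88.1,s['grasp_force'],s['tcp_pos'])
arc([.6105,-.0272],-.091,.12,.6,1.7,11,l=.043)"
```

```text
[-3.62923211  0.38798094  4.09354344] 9.782808907256882 12.007626593112946 [ 0.48324856 -0.01519828  0.14123479]
0.6 [ 0.4827 -0.0155  0.1408] [-0.01  0.01  0.01]
0.7 [ 0.4856 -0.0158  0.144 ] [ 0.06  0.01 -0.07]
0.8 [ 0.4887 -0.0161  0.1469] [ 0.14  0.01 -0.14]
0.9 [ 0.4921 -0.0164  0.1495] [ 0.22  0.01 -0.21]
1.0 [ 0.4958 -0.0167  0.1518] [ 0.32  0.01 -0.26]
1.1 [ 0.4996 -0.0171  0.1537] [ 0.41  0.01 -0.31]
1.2 [ 0.5037 -0.0175  0.1552] [ 0.51  0.01 -0.35]
1.3 [ 0.5078 -0.0178  0.1562] [ 0.62  0.01 -0.37]
1.4 [ 0.5121 -0.0182  0.1569] [ 0.72  0.01 -0.39]
1.5 [ 0.5163 -0.0186  0.1571] [ 0.83  0.01 -0.4 ]
1.6 [ 0.5206 -0.019   0.1569] [ 0.94  0.01 -0.39]
1.7 [ 0.5249 -0.0194  0.1563] [ 1.05  0.01 -0.37]
```

{"method": "send_rows", "body": {"angular": [[0,0,0],[0,0,0],[0,0,0],[0,0,0],[0,0,0],[0,0,0],[0,0,0],[0,0,0],[0,0,0],[0,0,0],[0,0,0],[0,0,0]], "offset": [[0.06,0,-0.07],[0.14,0,-0.14],[0.22,0,-0.21],[0.32,0,-0.26],[0.41,0,-0.31],[0.51,0,-0.35],[0.62,0,-0.37],[0.72,0,-0.39],[0.83,0,-0.4],[0.92,0,-0.39],[0.93,0,-0.39],[0.93,0,-0.39]], "hand": [8,8,8,8,8,8,8,8,8,8,8,8]}}

```text
time_s: 16.12
tcp_pos: [0.5211, -0.0188, 0.1567]
orientation: [0.999, -0.046, 0.001, 0.0]
wrist_force: [-1.4, -1.0, 5.5]
gripper_width: 0.107
grasp_force: 12.0
```

```bash
python3 -c "
from h import *
s=readout.sense();print(s['wrist_force'],s['gripper_width']*88.1,s['grasp_force'],s['tcp_pos'])
a=grab('scene','s5')['color'][:,:,::-1][180:320,230:390]; cv2.imwrite('pics/s5c.png',cv2.resize(a,None,fx=4.25,fy=4.25,interpolation=cv2.INTER_CUBIC))"
```

```text
[-1.44343467 -1.01119597  5.50419307] 9.4356873295672 11.998457908630371 [ 0.52107895 -0.01882705  0.15666153]
```

View pics/s5c.png

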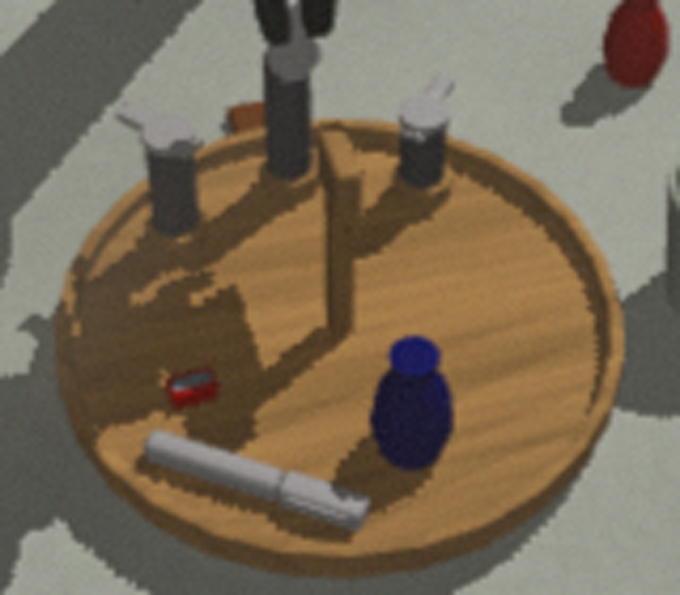

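The tall cap stands upright with its tab between the fingers at (292,40). The short cap (423,110) and medium cap (170,135) are shut, and the tray items are upright. Release and withdraw upward.

{"method": "send_rows", "body": {"angular": [[0,0,0],[0,0,0],[0,0,0],[0,0,0],[0,0,0],[0,0,0],[0,0,0],[0,0,0],[0,0,0],[0,0,0],[0,0,0],[0,0,0],[0,0,0]], "offset": [[0,0,0],[0,0,0],[0,0,0],[0,0,0],[0,0,0],[0,0,-0.5],[0,0,-1.2],[0,0,-2],[-0.6,0,-2.5],[-1.2,0,-2.5],[-1.2,0,-2.5],[-1.2,0,-2.5],[-1.2,0,-2.5]], "hand": [12,16,20,26,30,30,30,30,30,30,30,30,30]}}

```text
time_s: 17.25
tcp_pos: [0.4724, -0.0143, 0.2557]
orientation: [0.999, -0.046, 0.0, -0.0]
wrist_force: [0.2, 0.2, 0.5]
gripper_width: 0.342
grasp_force: 0.0
```

```bash
python3 -c "
from h import *
s=readout.sense();print(s['wrist_force'],s['tcp_pos'])
a=grab('scene','s6')['color'][:,:,::-1][180:320,230:390]; b=grab('wrist','w6')['color'][:,:,::-1][80:290,200:440]
a=cv2.resize(a,(400,350),interpolation=cv2.INTER_CUBIC); b=cv2.resize(b,(400,350),interpolation=cv2.INTER_CUBIC)
cv2.imwrite('pics/f6.png',np.hstack([a,b]))"
```

```text
[0.18508141 0.21189111 0.45339823] [ 0.47244579 -0.01428766  0.25571602]
```

View pics/f6.png

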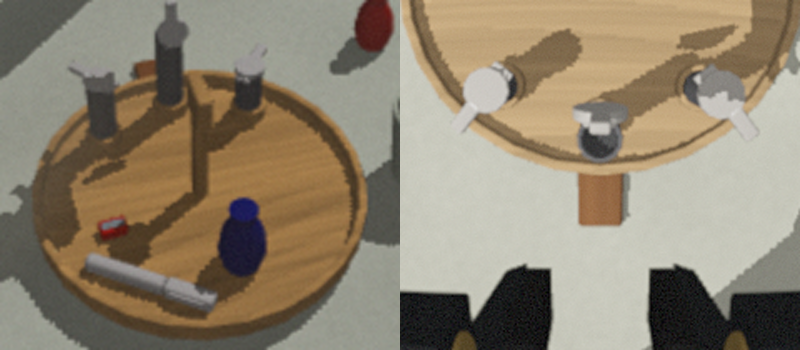

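The tall cap stands upright. Its mouth (column 601) is centred on the tongue (579–623), the other caps are shut, and the robot is clear.

```bash
python3 -c "
from rig import manip
print(manip.sign_off())"
```

```text
the job is handed in; nothing more can be done
None
```

I pressed the short cap shut (about 20 N at the last press), turned the tray so the tall tube stands over the tongue, opened the tall cap upright, left the medium tube shut, and handed the job in at about 17 s.

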